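# Lock the cover on the sample mill

### The arm

A 6-joint arm with a two-finger parallel gripper is mounted at the origin on the work surface. World frame = base frame: x ahead of the robot, y to its left, z up, the work surface at z = 0. Lengths are in m, angles in rad, forces in N, time in s.
With the tool pointing down it reaches from about 0.225 to 0.875 m from the base axis. Payload 3.4 kg.
Tool frame: the origin (TCP) lies at the very end of the fingers, on their centre line; the grasp point (between the pads) lies 19 mm behind it; z points along the fingers, y is the direction in which the jaws open and shut (so a half turn about z gives the same grasp; the last joint's range is limited). The gripper opens to 85 mm and grips with 20 to 120 N. Pads are 22 mm wide; open, the fingers measure 114 mm over their backs; the gripper's body (76 mm by 85 mm) begins 54 mm behind the grasp point. The pads swing forward as they close: fully open they stand 13 mm farther back than shut.
Start: joints at [-0.121, 0.276, 1.505, -0, 1.361, -0.121], TCP at [0.575, -0, 0.231] pointing down, gripper open.
Joint ranges: [-2.89, 2.89], [-0.75, 2.08], [0.22, 2.7], [-1.18, 4.32], [0.11, 2.71], [-2.7, 2.7]. Speed limits (rad/s): [2.57, 2.57, 3.14, 3.14, 3.14, 3.14].

### API

Orientations are given as a unit quaternion [w, x, y, z].
In Python, from rig import manip, snapshot, camera_params, order gives the robot as it stands. The module is installed in compiled form; this text tells all that it offers.
- The arm moves only by the tool move_arm, never from a script. Its argument "targets" is a list that holds one entry, the list of rows, each a list of 7 numbers: the shift along the world's x, y, z in mm, then the turn, a rotation vector about the world's x, y, z in rad, then the opening, from -1 (shut) to 1 (fully open), so that 0 is half open. In form: [[[x, y, z, wx, wy, wz, jaw], ...]]. A call has exactly 8 rows; each row shifts and turns the pose as measured when the row begins; what a row does not reach is not made up. A row lasts 1/12 s, in which the tool goes at most 41.7 mm and 7.16 degrees, less where a joint would pass 70% of its speed; a pose out of reach is approached as far as the arm can. A call is refused whole if a number of a shift passes 41.7 or a number of a turn 0.125, either way. A call with a gripper value outside its range is refused whole. The fingers move at their own pace and stop on an object; "squeeze" is the grip in N (left out, the last holds). Time passes only in rows, so rows that do not move let the fingers close, or fill a call up. It gives the time, the measured TCP pose, the force and the opening at its end, in the units of the state.
- manip.get_obs(): the state, without advancing time (a new reading comes with each control period).
- snapshot(name): name is "scene" or "side" or "wrist"; returns (picture, depth): 480x640x3 uint8, red, green, blue; 480x640 float32, m along the optical axis (not along the pixel's ray), 0 where there is no reading.
- camera_params(name): a dict with "fx", "fy", "cx", "cy" (pixels), "rvec" (rotation vector, rad) and "tvec" (3), from world to camera coordinates, as OpenCV has them; the wrist camera has in their place "mount" (4x4, takes a point from camera to tool coordinates, whose origin is the TCP and whose axes are the flange's). Camera axes: x right, y down, z forward; pixel columns grow to the right and rows downward; lengths in m; the calibration is good to about 2 mm. A picture is of the moment at which its call begins: read the wrist's pose just before it. camera_params takes no time and is no camera call.
- order.sign_off(): hands the job in, once; it reports no verdict.
The state is a dict: "time": time; "joints": joint angles; "qd": joint speeds; "effort": joint torques, N m; "eef_pos": TCP position; "orientation": TCP orientation; "contact_force": force on the tool from outside, world axes, zero at the start; "wrist_torque": the same for the moment, N m; "gripper_width": opening from 0.0 (shut) to 1.0 (fully open).
Only numpy, scipy, OpenCV 4.12 (cv2) and the standard library are available. Lean on these libraries where they do the work, as an engineer would, in place of code of your own. Each camera call takes 0.05 s, during which the arm holds its last target.

### The job

The tablets are already in the sample mill, so fit its cover: lower the cover into the chamber's collar, feel for the two notches, push it gently down against the sprung seal and twist it clockwise (seen from above) until the lugs lock in place, then let go. Use a light hand, the plastic lugs break if they are forced, and leave the two dropper bottles and the spot plate where they stand.

Things in the scene. Friction and masses are not known exactly. Their poses are not given: they have to be found in the camera images.
- mill: Sample mill, fixed on the table; origin under its centre, z up, front to -x. White square motor block 112 x 112 mm, 106 mm high; on it an aluminium clamp ring (100 mm across, 13 mm high) that holds the upright steel chamber, 72 mm across, whose top is an open bayonet collar, 80 mm across, 168 mm above the table. Two tablets lie inside.
- mill_mouth (a point): Centre of the collar's flat top face, 168 mm up; axes of the motor block. Inward rim, 58 mm bore, 5.5 mm thick, with two opposite notches 13.8 mm wide that let the lugs pass. The chamber was clamped by hand: the line through the notches lies up to 0.35 rad either way of this x axis, fixed, not in these readings. Find it by sight from above, or press 5 to 8 N and turn until the lugs drop.
- mill_track (a point): Point on the axis level with the rim's underside, 5.5 mm below the mouth. Under the rim the lugs can turn clockwise only (seen from above): 0.70 rad on from the notches each finds a pocket 2.5 mm deep in the rim's underside, 13.8 mm wide, and the track ends there at a solid stop. Anticlockwise of the notches there is a solid stop too. Turning there drags with about 0.1 N m.
- mill_seal (a point): Top centre of the sprung sealing ring inside the collar, as it stands free: a flat rubber ring, 55 mm outside, 9 mm below the mouth. The cover's pilot presses it down; it pushes back with 2.5 N at first and 0.5 N more per mm (10 N with the cover fully down).
- cover: Loose grey plastic cover, about 0.16 kg (0.12 to 0.20), upright on the table; origin under its centre, z up, x along the wing grip; alike after half a turn. From below: round pilot 56 mm across, 24.5 mm long, its end tapered, with two lugs; flange 80 mm across, 7 mm thick; wing grip. Over 45 N between cover and mill (all contacts, any direction) breaks the lugs.
- cover_grip (a point): Middle of the wing grip, on the cover's axis, 53 mm above its underside, 21.5 mm above the flange, 13 mm below the wing's top. Wing 60 mm long (x), 14 mm thick (y). Its height over the mouth: pilot enters at 53 mm; meets the seal at 44; lugs land on the rim at 41 if off the notches; clear the rim's underside at 30.5; flange stops at 28.5; locked and let go 33, lifted by the seal.
- cover_lugs (a point): Point on the cover's axis level with the undersides of its two lugs, 12 mm above the cover's underside. The lugs stick out of the pilot on opposite sides along x, under the two ends of the wing, each 10 mm wide, 5 mm high, reaching 33 mm from the axis.
- bottle0: Amber glass dropper bottle with black cap, 33 mm across, 105 mm high, origin under its centre. To be left alone.
- bottle1: A second amber dropper bottle like the first, origin under its centre. To be left alone.
- spot_plate: White ceramic spot plate with 3 x 4 wells, 77 x 100 x 14 mm, origin under its centre. To be left alone.
Things that resemble listed ones, but are neither listed nor needed, are in the scene too. What is meant by the cover is not orange or pink, and is the larger of those in its own colour.

How it is judged:
On the way:
1. the cover is pushed into the collar until its lugs are below the rim (z of cover_grip in the frame of mill_mouth below 0.0312 m and horizontal distance between cover_grip and mill_mouth below 0.006 m), for 0.1 s.
At the end, for the whole second after the job is handed in: The cover sits upright (within 0.06 rad) and centred (within 4 mm) in the collar, its lugs locked in the pockets and held up against them by the seal, so that the middle of its wing grip is 33 mm above the mill's mouth (31.7 to 34.5 mm), let go and at rest (z of cover_grip in the frame of mill_mouth between 0.0317 and 0.0345 m and horizontal distance between cover_grip and mill_mouth below 0.004 m and angle between cover_grip's own z axis and vertical below 0.06 rad and linear speed of cover below 0.02 m/s); the robot touches nothing.
It fails at once if the cover is forced: more than 45 N between the cover and the mill (contact force between cover and mill above 45 N).
It fails at once if a dropper bottle or the spot plate is shifted by more than 30 mm or a bottle is knocked over (distance of any of bottle0, bottle1, spot_plate from where it was at the start of the episode above 0.03 m or angle between any of bottle0, bottle1's own z axis and vertical above 0.5 rad).
It also fails if it takes over 64 s, if anything falls off the work surface, if the arm or the gripper's body presses on something with over 40 N, if the wrist force passes 120 N, or if a joint passes its speed limit or range.

## Working session

There is one attempt and no reset: what is moved stays moved. The work goes in short steps, Python scripts to look and compute and a tool call to move; the robot and the scene stay as the last step left them, time stands still between calls to the robot, and variables do not carry over. Pictures are saved under pics/ and viewed, and the job is handed in when it is done.

Besides the shell and the picture viewer there is one more tool, called after "Emit:" by a JSON object that holds its "api" and its "payload", one argument or row to a line. move_arm: Moves the arm, as the interface text tells. Its arguments: {"type":"object","properties":{"targets":{"type":"array","items":{"type":"array","items":{"type":"array","items":{"type":"number"}}}},"squeeze":{"type":"number"}},"required":["targets"]}

```bash
mkdir -p pics; cat > h.py <<'E'
import numpy as np, cv2
from rig import manip, snapshot, camera_params, order
def save(n,p): cv2.imwrite('pics/'+n+'.png',cv2.cvtColor(p,cv2.COLOR_RGB2BGR))
def extr(name,obs=None):
    c=camera_params(name)
    K=np.array([[c['fx'],0,c['cx']],[0,c['fy'],c['cy']],[0,0,1]])
    if 'mount' in c:
        from scipy.spatial.transform import Rotation as R
        q=obs['orientation']; T=np.eye(4); T[:3,:3]=R.from_quat([q[1],q[2],q[3],q[0]]).as_matrix(); T[:3,3]=obs['eef_pos']
        W=T@np.array(c['mount'])
    else:
        Rm=cv2.Rodrigues(np.array(c['rvec'],float))[0]; W=np.eye(4); W[:3,:3]=Rm.T; W[:3,3]=-Rm.T@np.array(c['tvec'])
    return K,W   # W: cam->world
def cloud(depth,K,W):
    v,u=np.mgrid[:480,:640]; z=depth
    P=np.stack([(u-K[0,2])/K[0,0]*z,(v-K[1,2])/K[1,1]*z,z],-1)
    P=P@W[:3,:3].T+W[:3,3]; P[z<=0]=np.nan
    return P
def shot(name,tag):
    o=manip.get_obs(); p,d=snapshot(name); save(tag,p); K,W=extr(name,o); P=cloud(d,K,W)
    np.savez('pics/'+tag+'.npz',p=p,d=d,P=P,K=K,W=W); return p,d,P,K,W
E
python3 - <<'E'
from h import *
for n in ['scene','side','wrist']:
    p,d,P,K,W=shot(n,n+'0'); print(n,W[:3,3].round(3),W[:3,2].round(2),K[0,0],(d>0).mean())
print(manip.get_obs())
E
```

```text
scene [ 0.944 -0.364  0.876] [-0.4   0.32 -0.86] 589.1076765573665 0.996025390625
side [0.21  0.367 0.636] [ 0.49 -0.54 -0.68] 484.6471208156662 0.9959537760416667
wrist [0.575 0.077 0.374] [-0.   -0.29 -0.96] 334.29194171614193 0.9959733072916667
{'time': 0.15, 'joints': array([-1.20963592e-01,  2.76415417e-01,  1.50583416e+00,  9.66858426e-06,
        1.36070393e+00, -1.21012844e-01]), 'qd': array([-0.0003748 , -0.00350671, -0.00503168,  0.00052502, -0.00092507,
        0.00052123]), 'effort': array([ 9.65923646e-04, -4.17143512e+01, -2.46032345e+01, -1.26433165e-04,
        7.58384820e-03, -3.43765259e-05]), 'eef_pos': array([5.74605532e-01, 6.69678367e-05, 2.30661255e-01]), 'orientation': array([-5.38598552e-04,  7.07089919e-01,  7.07123315e-01, -4.15823336e-04]), 'contact_force': array([0.02708224, 0.13928141, 0.05876297]), 'wrist_torque': array([ 0.00338416, -0.03505588, -0.03466577]), 'gripper_width': 0.996588618866519}
```

View pics/scene0.png

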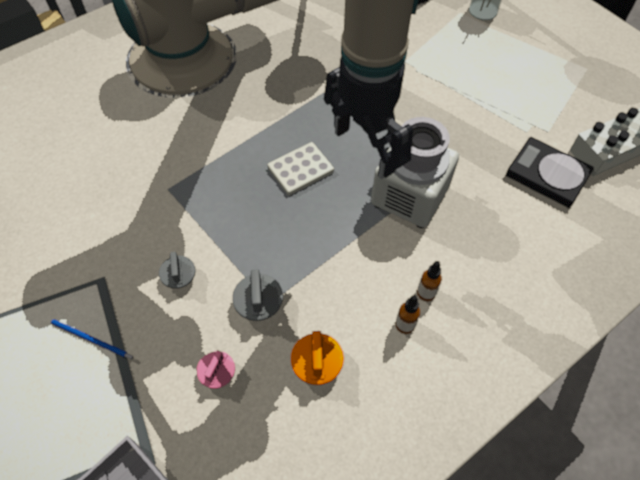

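View pics/side0.png

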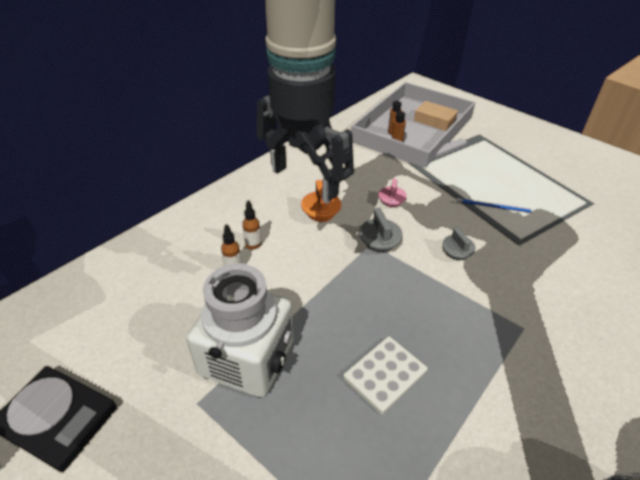

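View pics/wrist0.png

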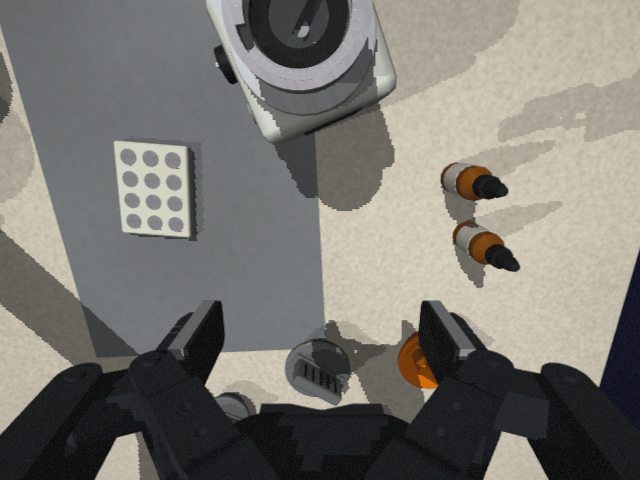

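The scene shows the large grey cover at (258,296), a smaller grey one at (177,270), and orange and pink decoys. The mill's collar is at (425,140) and the bottles at (408,313) and (430,280). The spot plate is at (300,167). Next I measure from the clouds.

```bash
cat > m.py <<'E'
from h import *
def circ(P):
    x,y=P[:,0],P[:,1]; A=np.c_[2*x,2*y,np.ones(len(x))]; s=np.linalg.lstsq(A,x*x+y*y,rcond=None)[0]; return s[:2],np.sqrt(s[2]+s[0]**2+s[1]**2)
E
python3 - <<'E'
from m import *
for n in ['scene0','side0','wrist0']:
    f=np.load('pics/'+n+'.npz'); P=f['P']; 
    seeds={'scene0':dict(cov=(258,296),sm=(177,272),mouth=(425,140),b0=(408,315),b1=(430,280),plate=(300,167)),
     'side0':dict(cov=(381,236),sm=(459,246),mouth=(236,290),b0=(251,225),b1=(230,245),plate=(386,373)),
     'wrist0':dict(cov=(317,370),mouth=(297,20),b0=(475,182),b1=(485,245),plate=(155,190))}[n]
    for k,(u,v) in seeds.items():
        c=P[v,u]; 
        D=np.hypot(P[...,0]-c[0],P[...,1]-c[1])
        M=(D<0.075)
        Q=P[M]; z=Q[:,2]
        h=np.histogram(z,bins=np.arange(-.01,.2,.01))[0]
        print(n,k,c.round(3),'zmax',np.nanmax(z).round(3),h)
        if k=='cov' or k=='sm':
            w=Q[(z>.055)&(z<.08)] if k=='cov' else Q[(z>.04)&(z<.08)]
            if len(w)>5:
                m=w[:,:2].mean(0); e,V=np.linalg.eigh(np.cov(w[:,:2].T)); print('  wing',m.round(4),np.degrees(np.arctan2(V[1,1],V[0,1])),np.sqrt(e),'zmed',np.median(w[:,2]),len(w))
            fl=Q[(z>.024)&(z<.036)]; 
            if len(fl)>20: 
                print('  flange med z',np.median(fl[:,2]), fl.min(0).round(3),fl.max(0).round(3), 'ctr',((fl.min(0)+fl.max(0))/2).round(4))
        if k=='mouth':
            t=Q[(z>.160)&(z<.175)]; print('  top z',np.median(t[:,2]),t.min(0).round(4),t.max(0).round(4),((t.min(0)+t.max(0))/2).round(4))
E
```

```text
scene0 cov [ 0.585 -0.202  0.065] zmax 0.07 [2099 2327    0  310 1192   36   43  338    0    0    0    0    0    0
    0    0    0    0    0    0]
  wing [ 0.5725 -0.1971] 147.95804232641777 [0.00425186 0.0176242 ] zmed 0.06548173955188497 363
  flange med z 0.031384904387900536 [ 0.528 -0.236  0.024] [ 0.61  -0.156  0.036] ctr [ 0.5689 -0.1956  0.0302]
scene0 sm [ 0.465 -0.276  0.048] zmax 0.052 [2366 2503   42  721   39  167   26    0    0    0    0    0    0    0
    0    0    0    0    0    0]
  wing [ 0.4518 -0.2728] 153.3852300167729 [0.0032306  0.01317148] zmed 0.04818543422741661 193
  flange med z 0.025238630149320262 [ 0.423 -0.3    0.024] [ 0.479 -0.244  0.036] ctr [ 0.4507 -0.2719  0.03  ]
scene0 mouth [0.545 0.167 0.124] zmax 0.171 [123 135  10  20  19  18  20  20  34  23  56 229 352 382 205  61 432 781
  24   0]
  top z 0.16716712586796867 [0.5217 0.1019 0.16  ] [0.6022 0.1813 0.1713] [0.5619 0.1416 0.1657]
scene0 b0 [ 0.746 -0.041  0.06 ] zmax 0.108 [2945 2914   93  114  112  140  251  146   85  137   68   47    0    0
    0    0    0    0    0    0]
scene0 b1 [0.724 0
[... 1978 characters left out ...]
95 -0.1921  0.0301]
wrist0 mouth [0.559 0.148 0.133] zmax 0.17 [ 208  680    4   11   29   31   44  213  308  138  529 4187 2863 2337
  760    0 3165 5317   25    0]
  top z 0.16798018462371977 [0.5216 0.1029 0.16  ] [0.6016 0.149  0.1704] [0.5616 0.126  0.1652]
wrist0 b0 [0.712 0.04  0.072] zmax 0.319 [4020 8910  181  232  261  325  648  433  239  469  257  220    0    0
    0    0    0    0    0    0]
wrist0 b1 [ 0.734 -0.023  0.063] zmax 0.106 [2628 6839  176  215  245  313  683  472  255  526  277  259    0    0
    0    0    0    0    0    0]
wrist0 plate [0.395 0.024 0.014] zmax 0.017 [ 172 7579 6619    0    0    0    0    0    0    0    0    0    0    0
    0    0    0    0    0    0]
```

```bash
python3 - <<'E'
from h import *
i=cv2.imread('pics/wrist0.png'); cv2.imwrite('pics/wr_c.png',cv2.resize(i[0:140,190:410],None,fx=3.6,fy=3.6,interpolation=cv2.INTER_CUBIC))
i=cv2.imread('pics/scene0.png'); cv2.imwrite('pics/sc_c.png',cv2.resize(i[220:400,140:380],None,fx=3.3,fy=3.3,interpolation=cv2.INTER_CUBIC))
E
```

```text
(no output)
```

View pics/wr_c.png

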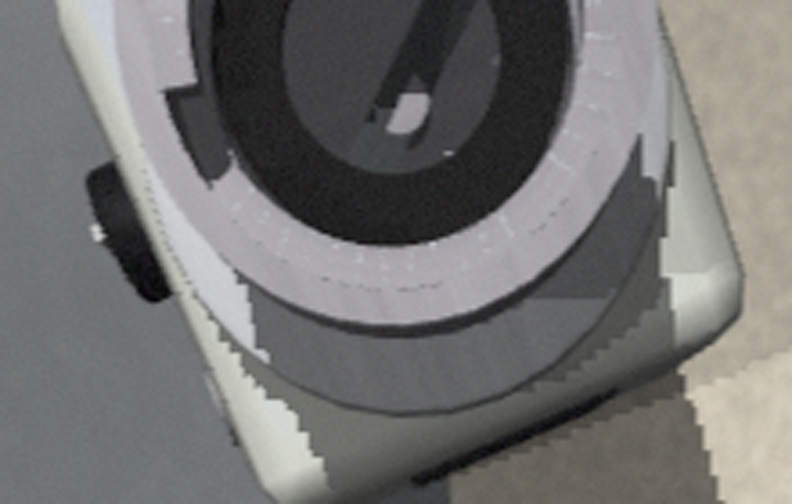

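View pics/sc_c.png

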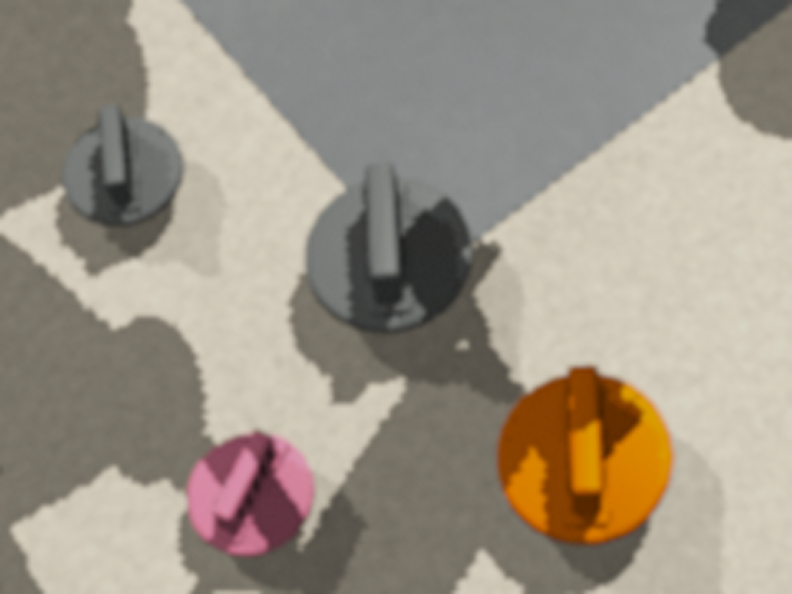

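```bash
python3 - <<'E'
from m import *
for n,c in [('wrist0',(.5615,.1405)),('scene0',(.5619,.1416)),('side0',(.5613,.1409))]:
    P=np.load(f'pics/{n}.npz')['P']; x=P-np.array([*c,0]); r=np.hypot(x[...,0],x[...,1]); a=np.degrees(np.arctan2(x[...,1],x[...,0]))
    t=(np.abs(P[...,2]-.1675)<.003)&(r<.045); 
    # collar rim fit
    o=t&(r>.0385); print(n,'outer',circ(P[o]),o.sum(), 'top z',np.median(P[t][:,2]))
    m=(r>.0300)&(r<.0325); b=np.arange(-180,181,6)
    tot=np.histogram(a[m],b)[0]; low=np.histogram(a[m&(P[...,2]<.164)&(P[...,2]>.14)],b)[0]
    print([(int(b[i]),int(low[i]),int(tot[i])) for i in range(60) if low[i]>0])
E
```

```text
wrist0 outer (array([0.56155222, 0.14158943]), np.float64(0.039186203351544775)) 206 top z 0.1681288086037544
[(-180, 9, 55), (-174, 27, 61), (-168, 27, 27), (-162, 30, 30), (-156, 11, 11), (6, 6, 37), (12, 12, 27), (18, 5, 18), (156, 11, 11), (162, 25, 26), (168, 12, 40), (174, 10, 52)]
scene0 outer (array([0.56184805, 0.1403524 ]), np.float64(0.03980145255333868)) 109 top z 0.16766661107190406
[(30, 5, 6), (36, 3, 6), (102, 1, 12), (126, 1, 12), (144, 2, 15), (150, 1, 13), (156, 2, 10), (162, 1, 5), (168, 1, 3), (174, 1, 3)]
side0 outer (array([0.56114121, 0.1409858 ]), np.float64(0.03951415772049282)) 262 top z 0.16749274211021828
[(-150, 1, 2), (-144, 6, 10), (-102, 1, 7), (-66, 1, 13), (-60, 1, 19), (-48, 2, 22), (-42, 2, 25), (-36, 4, 26), (-30, 2, 25), (-18, 1, 17), (0, 2, 9), (6, 1, 2), (12, 2, 7), (18, 4, 4), (24, 2, 2), (30, 2, 2)]
```

The notch looks to be near -165°, but only part of the mouth is in view. I'll move over the mill for a better look.

Emit:
{"api": "move_arm", "payload": {
  "targets": [
    [[-3,24,2,0,0,0,1],[-3,24,2,0,0,0,1],[-3,24,2,0,0,0,1],[-2,22,2,0,0,0,1],[0,20,2,0,0,0,1],[0,8,0,0,0,0,1],[0,0,0,0,0,0,1],[0,0,0,0,0,0,1]]
  ]
}}

```text
time: 0.82
eef_pos: [0.5614, 0.1248, 0.2376]
orientation: [-0.002, 0.708, 0.706, -0.003]
contact_force: [-0.3, 0.1, 0.5]
gripper_width: 1.0
```

```bash
cat > n.py <<'E'
from m import *
p,d,P,K,W=shot('wrist','wrist1'); print(manip.get_obs()['eef_pos'])
c=np.array([.5615,.141])
for _ in range(4):
    x=P[...,:2]-c; r=np.hypot(x[...,0],x[...,1]); t=(np.abs(P[...,2]-.1675)<.003)&(r<.043)
    z=np.median(P[t][:,2]); M=t.astype(np.uint8)
    cs,_h=cv2.findContours(M,cv2.RETR_EXTERNAL,cv2.CHAIN_APPROX_NONE); k=max(cs,key=len)[:,0]
    Q=P[k[:,1],k[:,0]]; rr=np.hypot(*(Q[:,:2]-c).T); c,R=circ(Q[rr>.036]); 
print('c',c,R,z,len(Q))
x=P[...,:2]-c; r=np.hypot(x[...,0],x[...,1]); a=np.degrees(np.arctan2(x[...,1],x[...,0]))
m=(r>.0303)&(r<.0325); b=np.arange(-180,181,4)
low=m&(P[...,2]<.1655)
h=np.histogram(a[low],b)[0];tt=np.histogram(a[m],b)[0]; print([(int(b[i]),int(h[i]),int(tt[i])) for i in range(90) if h[i]])
# metric top view at rim height
g=.0002; N=500; xs=(np.arange(N)-250)*g
X=np.stack(np.meshgrid(c[0]+xs,c[1]-xs),-1); X3=np.concatenate([X,np.full((N,N,1),z)],-1)
C=(X3-W[:3,3])@W[:3,:3]; mp=np.stack([K[0,0]*C[...,0]/C[...,2]+K[0,2],K[1,1]*C[...,1]/C[...,2]+K[1,2]],-1).astype(np.float32)
save('top1',cv2.remap(p,mp,None,cv2.INTER_CUBIC))
E
python3 n.py
```

```text
[0.56137414 0.12454221 0.2375541 ]
c [0.56158324 0.1430682 ] 0.039683758130338975 0.16816910526899434 338
[(-180, 7, 170), (-176, 4, 37), (-172, 6, 30), (-168, 1, 30), (-164, 3, 3), (-160, 8, 8), (-156, 9, 9), (-152, 9, 9), (-148, 8, 8), (-144, 13, 20), (-28, 6, 17), (-24, 4, 16), (-20, 4, 10), (-16, 5, 48), (-12, 5, 39), (-8, 4, 48), (-4, 5, 240), (0, 3, 424), (4, 1, 10), (8, 8, 18), (12, 13, 22), (16, 11, 11), (20, 10, 10), (24, 9, 9), (28, 9, 9), (168, 1, 10), (172, 3, 16), (176, 3, 490)]
```

View pics/wrist1.png

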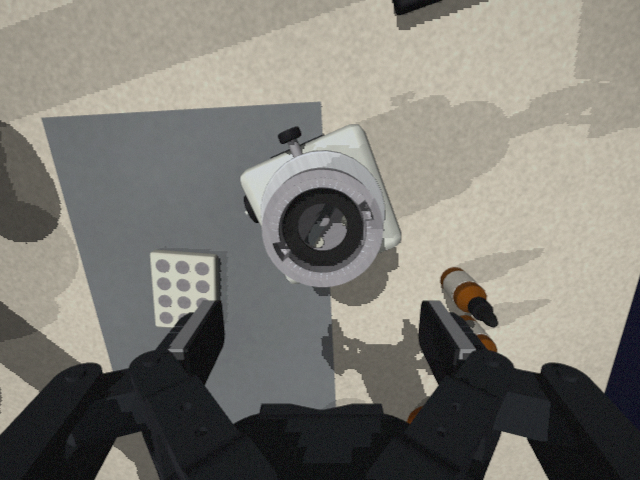

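View pics/top1.png

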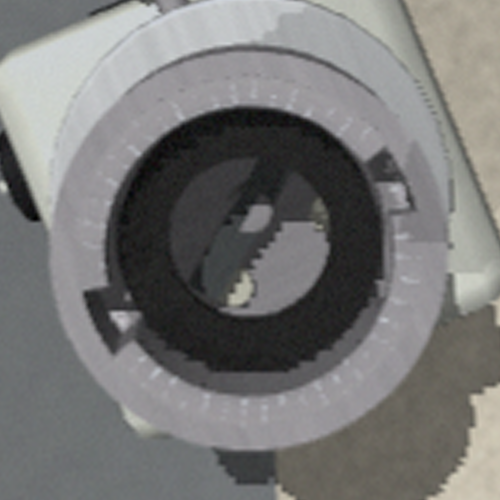

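```bash
python3 - <<'E'
from m import *
i=cv2.imread('pics/top1.png'); 
a=cv2.resize(i[270:370,70:160],None,fx=4.4,fy=4.4); b=cv2.resize(i[130:230,350:440],None,fx=4.4,fy=4.4); cv2.imwrite('pics/top1z.png',np.hstack([a,b]))
E
```

```text
(no output)
```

View pics/top1z.png

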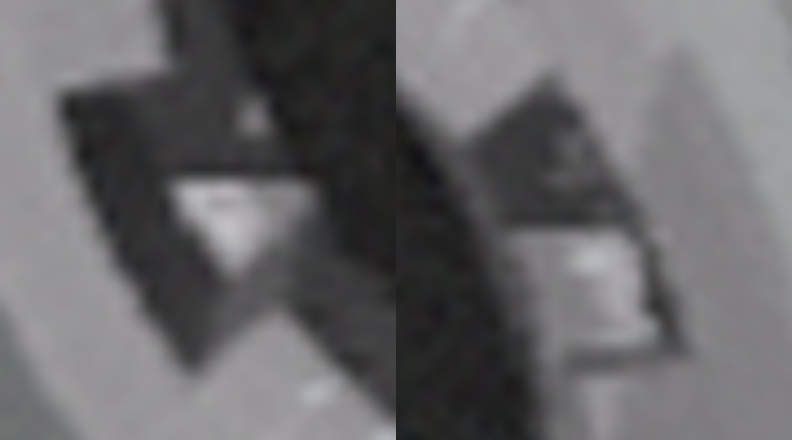

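The top view shows both notches: outer corners (84,292)-(114,355) on the left and (385,147)-(416,210) on the right. Each is 14.0 mm wide, as it should be. The line through them is at +25.8° to world x and passes through the fitted centre. I'll turn to the grasp yaw here and look again, so the difference cancels any wrist camera bias.

Emit:
{"api": "move_arm", "payload": {
  "targets": [
    [[2,1,0,0,0,0.124,1],[2,1,0,0,0,0.124,1],[2,1,0,0,0,0.124,1],[2,1,0,0,0,0.124,1],[2,1,0,0,0,0.124,1],[2,2,0,0,0,0.124,1],[2,2,0,0,0,0.124,1],[1,0,0,0,0,0.124,1]]
  ]
}}

```text
time: 1.53
eef_pos: [0.5775, 0.1217, 0.2357]
orientation: [0.001, 0.281, 0.96, -0.008]
contact_force: [0.3, 0.1, 0.2]
gripper_width: 1.004
```

```bash
sed -i "s/wrist1/wrist2/;s/top1/top2/" n.py; python3 n.py; python3 - <<'E'
from h import *
o=manip.get_obs(); from scipy.spatial.transform import Rotation as R
q=o['orientation']; M=R.from_quat([*q[1:],q[0]]).as_matrix(); print(M.round(4), np.degrees(np.arctan2(M[1,1],M[0,1])),o['joints'],o['time'],o['qd'].round(3))
E
```

```text
[0.57753597 0.12135018 0.23560798]
c [0.56137475 0.14318063] 0.039699012403568525 0.16820051324829616 345
[(-164, 5, 5), (-160, 11, 11), (-156, 12, 12), (-152, 10, 10), (-148, 9, 9), (-144, 16, 26), (-128, 1, 13), (-124, 2, 13), (-120, 3, 14), (-116, 2, 114), (-112, 5, 628), (-108, 3, 18), (-104, 2, 13), (-100, 1, 17), (-28, 4, 12), (-24, 10, 20), (-20, 8, 19), (-16, 8, 16), (-12, 9, 18), (-8, 8, 19), (-4, 9, 18), (0, 8, 16), (4, 7, 18), (8, 9, 19), (12, 10, 15), (16, 9, 9), (20, 9, 9), (24, 9, 9), (28, 11, 11), (32, 4, 13), (52, 3, 15), (56, 4, 16), (60, 4, 14), (64, 5, 16), (68, 4, 18), (72, 1, 12)]
[[-0.8436  0.537  -0.0029]
 [ 0.5369  0.8435 -0.0155]
 [-0.0058 -0.0146 -0.9999]] 57.519678346482586 [ 0.09862521  0.29985663  1.45969085 -0.0153688   1.38649109 -0.90247513] 1.5833 [ 0.003 -0.004  0.004  0.004  0.003  0.307]
```

View pics/top2.png

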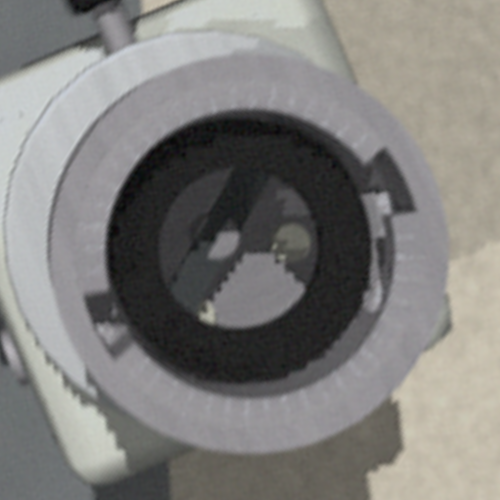

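Both views agree on the mouth at (0.5615, 0.1431, 0.168), so there is hardly any bias. Now I go to the cover and correct the small tilt on the way.

Emit:
{"api": "move_arm", "payload": {
  "targets": [
    [[0,-41,0,0.0155,-0.003,0.01,1],[1,-41,-5,0,0,0,1],[1,-41,-15,0,0,0,1],[1,-41,-20,0,0,0,1],[1,-41,-20,0,0,0,1],[1,-41,-20,0,0,0,1],[1,-41,-15,0,0,0,1],[1,-38,-5,0,0,0,1]]
  ]
}}

```text
time: 2.25
eef_pos: [0.5822, -0.1902, 0.1441]
orientation: [0.003, 0.282, 0.959, 0.002]
contact_force: [0.5, 0.8, 0.2]
gripper_width: 1.002
```

```bash
cat > st.py <<'E'
from h import *
from scipy.spatial.transform import Rotation as R
def st():
    o=manip.get_obs(); q=o['orientation']; M=R.from_quat([*q[1:],q[0]]).as_matrix()
    print('t',o['time'],'pos',o['eef_pos'].round(4),'tz',M[:,2].round(4),'yaw',np.degrees(np.arctan2(M[1,1],M[0,1])).round(2),'F',o['contact_force'].round(1),'T',o['wrist_torque'].round(2),'w',round(o['gripper_width'],3),'qd',np.abs(o['qd']).max().round(3),'j6',o['joints'][5].round(2))
    return o,M
if __name__=='__main__': st()
E
python3 st.py
```

```text
t 2.25 pos [ 0.5822 -0.1902  0.1441] tz [ 0.0073  0.0023 -1.    ] yaw 57.24 F [0.5 0.8 0.2] T [ 0.03  0.03 -0.02] w 1.002 qd 0.748 j6 -1.43
```

Emit:
{"api": "move_arm", "payload": {
  "targets": [
    [[2,-8,-5,-0.002,0.007,0.01,1],[0,-2,0,0,0,0,1],[0,0,0,0,0,0,1],[0,0,0,0,0,0,1],[0,0,0,0,0,0,1],[0,0,0,0,0,0,1],[0,0,0,0,0,0,1],[0,0,0,0,0,0,1]]
  ]
}}

```text
time: 2.92
eef_pos: [0.5816, -0.2075, 0.138]
orientation: [-0.001, 0.285, 0.958, -0.001]
contact_force: [0.3, -1.0, 0.2]
gripper_width: 1.004
```

```bash
cat > cov.py <<'E'
from m import *; from st import st
import sys
o,M=st()
p,d,P,K,W=shot('wrist',sys.argv[1])
c=np.array([.5695,-.192])
z=P[...,2]
for _ in range(4):
    r=np.hypot(P[...,0]-c[0],P[...,1]-c[1])
    t=(np.abs(z-.031)<.004)&(r<.044); m=cv2.morphologyEx((((z>.025)&(z<.08))&(r<.05)).astype(np.uint8),cv2.MORPH_OPEN,np.ones((3,3)))
    ft=t&(r>.037); cc,R=circ(P[ft]); 
    cs,_=cv2.findContours(t.astype(np.uint8),cv2.RETR_EXTERNAL,cv2.CHAIN_APPROX_NONE); k=np.vstack(cs)[:,0]; Q=P[k[:,1],k[:,0]]; rr=np.hypot(*(Q[:,:2]-c).T)
    c,R=circ(Q[rr>.0375])
print('flange',c,R,'z',np.median(z[t]))
w=(np.abs(z-.066)<.004)&(r<.045); pts=P[w][:,:2].astype(np.float32)
print('wing top z',np.median(z[w]),'rect',cv2.minAreaRect(pts*1000),len(pts))
q=pts.mean(0); e,V=np.linalg.eigh(np.cov(pts.T)); print('pca',q,np.degrees(np.arctan2(V[1,1],V[0,1])),np.sqrt(12*e))
E
python3 cov.py wrist3
```

```text
t 2.9167 pos [ 0.5816 -0.2075  0.138 ] tz [-0.0024 -0.0015 -1.    ] yaw 56.83 F [ 0.3 -1.   0.2] T [-0.   -0.01 -0.02] w 1.004 qd 0.019 j6 -1.44
flange [ 0.56916517 -0.19236647] 0.03953433938113994 z 0.03181442588255845
wing top z 0.06612236226578377 rect ((568.9249877929688, -192.19229125976562), (15.251432418823242, 59.45965576171875), 57.932247161865234) 1809
pca [ 0.56786245 -0.19168024] 148.03226939468504 [0.01402721 0.05865847]
```

View pics/wrist3.png

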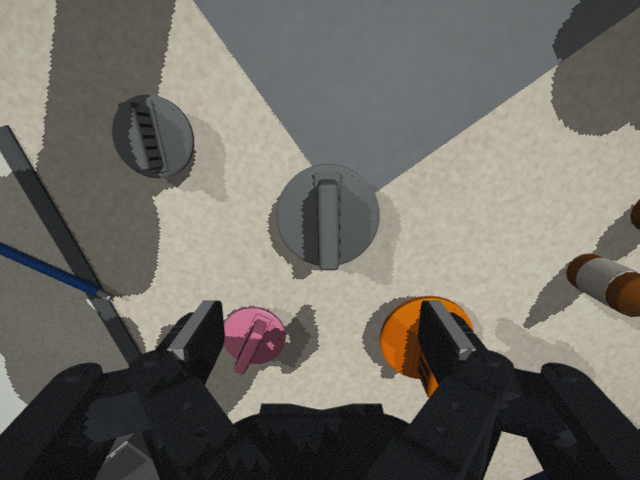

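The large grey cover is at (328,215) in the wrist picture. Its centre is (0.5691, -0.1923), flange top 0.0318, wing top 0.066, wing at 148°. The sizes match, and the orange and pink covers are clear of the fingers' path. Descending now.

Emit:
{"api": "move_arm", "payload": {
  "targets": [
    [[-6,8,0,0.0015,-0.002,0.02,1],[-6,7,-8,0,0,0,1],[0,0,-18,0,0,0,1],[0,0,-20,0,0,0,1],[0,0,-20,0,0,0,1],[0,0,-10,0,0,0,1],[0,0,0,0,0,0,1],[0,0,0,0,0,0,1]]
  ]
}}

```text
time: 3.63
eef_pos: [0.5678, -0.185, 0.0634]
orientation: [0.002, 0.27, 0.963, 0.001]
contact_force: [0.1, 0.6, -0.6]
gripper_width: 1.0
```

```bash
python3 st.py
```

```text
t 3.6333 pos [ 0.5678 -0.185   0.0634] tz [ 4.7e-03  2.0e-04 -1.0e+00] yaw 58.64 F [ 0.1  0.6 -0.6] T [-0.02 -0.02 -0.01] w 1.0 qd 0.012 j6 -1.46
```

Emit:
{"api": "move_arm", "payload": {
  "targets": [
    [[1,-7,0,0,0.004,-0.01,1],[0,0,-8,0,0,0,1],[0,0,-8,0,0,0,1],[0,0,-6,0,0,0,1],[0,0,-2,0,0,0,1],[0,0,0,0,0,0,1],[0,0,0,0,0,0,1],[0,0,0,0,0,0,1]]
  ]
}}

```text
time: 4.3
eef_pos: [0.5713, -0.1939, 0.0405]
orientation: [0.003, 0.276, 0.961, -0.0]
contact_force: [-0.9, 0.2, 0.3]
gripper_width: 1.002
```

```bash
python3 st.py
```

```text
t 4.3 pos [ 0.5713 -0.1939  0.0405] tz [ 0.0063 -0.0025 -1.    ] yaw 58.02 F [-0.9  0.2  0.3] T [-0.05 -0.03  0.  ] w 1.002 qd 0.003 j6 -1.46
```

Emit:
{"api": "move_arm", "payload": {
  "targets": [
    [[-2,1.5,-2.5,0.0025,0.006,0,1],[0,0,0,0,0,0,1],[0,0,0,0,0,0,0.3],[0,0,0,0,0,0,-0.3],[0,0,0,0,0,0,-0.6],[0,0,0,0,0,0,-1],[0,0,0,0,0,0,-1],[0,0,0,0,0,0,-1]]
  ],
  "squeeze": 60
}}

```text
time: 4.97
eef_pos: [0.5696, -0.1924, 0.0388]
orientation: [0.001, 0.275, 0.961, -0.0]
contact_force: [1.6, 2.3, -2.0]
gripper_width: 0.152
```

```bash
python3 st.py
```

```text
t 4.9667 pos [ 0.5696 -0.1924  0.0388] tz [ 1.2e-03 -7.0e-04 -1.0e+00] yaw 58.03 F [ 1.6  2.3 -2. ] T [-0.08  0.04 -0.02] w 0.152 qd 0.038 j6 -1.45
```

Emit:
{"api": "move_arm", "payload": {
  "targets": [
    [[0,0,3,0,0,0,-1],[0,0,10,0,0,0,-1],[0,0,22,0,0,0,-1],[0,0,30,0,0,0,-1],[0,0,35,0,0,0,-1],[0,0,35,0,0,0,-1],[0,0,35,0,0,0,-1],[0,0,15,0,0,0,-1]]
  ]
}}

```text
time: 5.63
eef_pos: [0.5624, -0.189, 0.2283]
orientation: [-0.008, 0.275, 0.961, 0.001]
contact_force: [1.7, -1.0, -0.5]
gripper_width: 0.149
```

```bash
python3 st.py
```

```text
t 5.6333 pos [ 0.5624 -0.189   0.2283] tz [-0.014   0.0069 -0.9999] yaw 58.02 F [ 1.7 -1.  -0.5] T [-0.06 -0.06 -0.03] w 0.149 qd 0.411 j6 -1.45
```

Emit:
{"api": "move_arm", "payload": {
  "targets": [
    [[0,20,8,-0.007,-0.014,0.05,-1],[0,30,6,0,0,0.1,-1],[0,38,4,0,0,0.12,-1],[0,38,0,0,0,0.12,-1],[0,38,0,0,0,0.12,-1],[0,38,0,0,0,0.12,-1],[0,38,0,0,0,0.12,-1],[0,30,0,0,0,0.1,-1]]
  ]
}}

```text
time: 6.3
eef_pos: [0.563, 0.0826, 0.2618]
orientation: [0.013, -0.158, 0.987, -0.0]
contact_force: [0.6, -0.0, -2.3]
gripper_width: 0.15
```

```bash
python3 st.py
```

```text
t 6.3 pos [0.563  0.0826 0.2618] tz [ 0.0248  0.0035 -0.9997] yaw 108.22 F [ 0.6 -0.  -2.3] T [-0.02 -0.02 -0.02] w 0.15 qd 0.653 j6 -1.87
```

Emit:
{"api": "move_arm", "payload": {
  "targets": [
    [[0,24,0,0,0.02,0.06,-1],[0,15,0,0,0,0.03,-1],[0,8,0,0,0,0,-1],[0,4,0,0,0,0,-1],[0,0,0,0,0,0,-1],[0,0,0,0,0,0,-1],[0,0,0,0,0,0,-1],[0,0,0,0,0,0,-1]]
  ]
}}

```text
time: 6.97
eef_pos: [0.5598, 0.1407, 0.2653]
orientation: [0.003, -0.208, 0.978, 0.002]
contact_force: [-0.8, 0.3, -0.9]
gripper_width: 0.156
```

```bash
python3 st.py; python3 - <<'E'
from h import *
for n in ['wrist','scene','side']: shot(n,n+'4')
E
```

```text
t 6.9667 pos [0.5598 0.1407 0.2653] tz [ 0.0049  0.0059 -1.    ] yaw 114.06 F [-0.8  0.3 -0.9] T [-0.03  0.02  0.03] w 0.156 qd 0.016 j6 -1.87
```

View pics/wrist4.png

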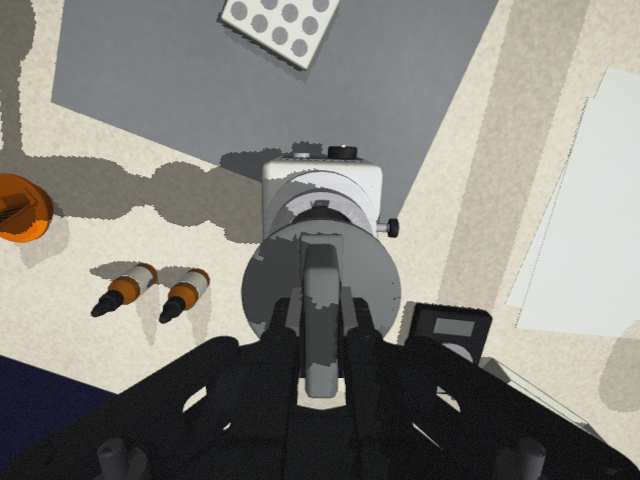

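View pics/side4.png

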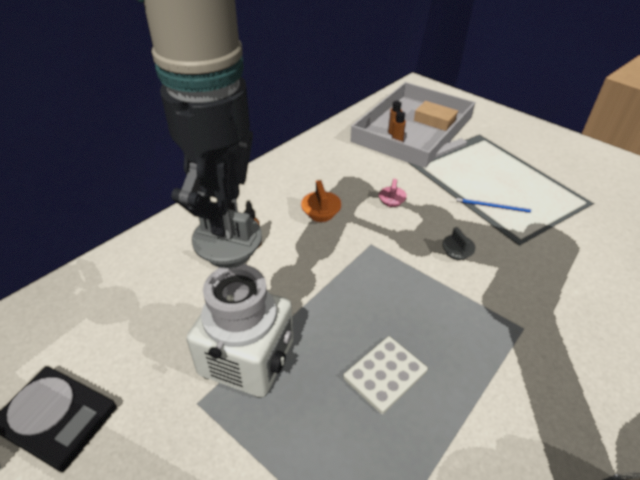

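The cover is held level above the mill. In the wrist view its flange is around (322,300) and the wing is vertical in the picture. Next I measure the cover's offset from the TCP in the hand.

```bash
python3 - <<'E'
from m import *; from st import st
o,M=st(); f=np.load('pics/wrist4.npz'); P=f['P']; T=o['eef_pos']; z=P[...,2]
c=T[:2].copy(); 
h=np.histogram(z[(np.hypot(*(P[...,:2]-c).transpose(2,0,1))<.05)],np.arange(.22,.36,.004)); print(list(zip(h[1].round(3),h[0])))
zf=T[2]+.0318-.0388
for _ in range(5):
    r=np.hypot(P[...,0]-c[0],P[...,1]-c[1]); t=(np.abs(z-zf)<.005)&(r<.0445)
    cs,_h=cv2.findContours(t.astype(np.uint8),cv2.RETR_EXTERNAL,cv2.CHAIN_APPROX_NONE); k=np.vstack(cs)[:,0]; Q=P[k[:,1],k[:,0]]; rr=np.hypot(*(Q[:,:2]-c).T); Q=Q[rr>.037]; c,R=circ(Q)
print('cover',c,R,'z',np.median(z[t]),'off',c-T[:2],len(Q), np.degrees(np.arctan2(Q[:,1]-c[1],Q[:,0]-c[0])).min(),np.degrees(np.arctan2(Q[:,1]-c[1],Q[:,0]-c[0])).max())
A=np.c_[P[t][:,:2]-c,np.ones(t.sum())]; print('flange plane',np.linalg.lstsq(A,P[t][:,2],rcond=None)[0])
w=(np.abs(z-zf-.0345)<.004)&(r<.045); 
pts=(P[w][:,:2]*1000).astype(np.float32); print(cv2.minAreaRect(pts)); 
e,V=np.linalg.eigh(np.cov(pts.T)); print(pts.mean(0),np.degrees(np.arctan2(V[1,1],V[0,1])),np.sqrt(12*e))
E
```

```text
t 7.1167 pos [0.5598 0.141  0.2653] tz [ 0.0048  0.0063 -1.    ] yaw 114.08 F [-0.   0.4 -1.8] T [-0.01 -0.05 -0.02] w 0.153 qd 0.005 j6 -1.87
[(np.float64(0.22), np.int64(0)), (np.float64(0.224), np.int64(0)), (np.float64(0.228), np.int64(0)), (np.float64(0.232), np.int64(0)), (np.float64(0.236), np.int64(0)), (np.float64(0.24), np.int64(0)), (np.float64(0.244), np.int64(0)), (np.float64(0.248), np.int64(28)), (np.float64(0.252), np.int64(245)), (np.float64(0.256), np.int64(8801)), (np.float64(0.26), np.int64(869)), (np.float64(0.264), np.int64(83)), (np.float64(0.268), np.int64(143)), (np.float64(0.272), np.int64(280)), (np.float64(0.276), np.int64(323)), (np.float64(0.28), np.int64(366)), (np.float64(0.284), np.int64(416)), (np.float64(0.288), np.int64(962)), (np.float64(0.292), np.int64(4239)), (np.float64(0.296), np.int64(265)), (np.float64(0.3), np.int64(780)), (np.float64(0.304), np.int64(343)), (np.float64(0.308), np.int64(960)), (np.float64(0.312), np.int64(1463)), (np.float64(0.316), np.int64(2115)), (np.float64(0.32), np.int64(4801)), (np.float64(0.324), np.int64(2344)), (np.float64(0.328), np.int64(2531)), (np.float64(0.332), np.int64(3137)), (np.float64(0.336), np.int64(4579)), (np.float64(0.34), np.int64(5260)), (np.float64(0.344), np.int64(4633)), (np.float64(0.348), np.int64(4617)), (np.float64(0.352), np.int64(6509))]
cover [0.55993657 0.14239351] 0.03962782979020177 z 0.25856808974862333 off [0.0001211  0.00137333] 318 -179.69465202610306 179.86641836516336
flange plane [ 7.63800116e-05 -1.08816373e-03  2.58621040e-01]
((557.9228515625, 144.18418884277344), (58.92194366455078, 37.450889587402344), 45.09983444213867)
[556.1261  140.64235] -155.89945659137214 [21.3205906  55.55221838]
```

```bash
python3 - <<'E'
from m import *
def fit(P,c,zf,ri=.037,ro=.0435,zt=.0045):
    z=P[...,2]
    for _ in range(6):
        r=np.hypot(P[...,0]-c[0],P[...,1]-c[1]); t=(np.abs(z-zf)<zt)&(r<ro)
        cs,_h=cv2.findContours(t.astype(np.uint8),cv2.RETR_EXTERNAL,cv2.CHAIN_APPROX_NONE); k=np.vstack(cs)[:,0]; Q=P[k[:,1],k[:,0]]; rr=np.hypot(*(Q[:,:2]-c).T); Q=Q[rr>ri]; c,R=circ(Q)
    a=np.degrees(np.arctan2(Q[:,1]-c[1],Q[:,0]-c[0]))
    return c.round(4),R.round(4),len(Q),np.median(z[t]).round(4),np.histogram(a,np.arange(-180,181,45))[0]
for n in ['scene','side']:
    print(n,'mouth0',fit(np.load(f'pics/{n}0.npz')['P'],np.array([.5615,.141]),.1675))
    print(n,'mouth4',fit(np.load(f'pics/{n}4.npz')['P'],np.array([.5615,.141]),.1675))
    print(n,'cover4',fit(np.load(f'pics/{n}4.npz')['P'],np.array([.560,.1415]),.2585))
    print(n,'cover0',fit(np.load(f'pics/{n}0.npz')['P'],np.array([.569,-.1935]),.0315))
for n,c,z in [('wrist1',(.5615,.143),.168),('wrist2',(.5615,.143),.168),('wrist3',(.569,-.1923),.0315),('wrist4',(.56,.142),.2585)]:
    print(n,fit(np.load(f'pics/{n}.npz')['P'],np.array(c),z))
E
```

```text
scene mouth0 (array([0.5621, 0.1396]), np.float64(0.0395), 108, np.float64(0.1676), array([ 9,  0, 15, 20, 14, 15, 18, 17]))
scene mouth4 (array([0.5619, 0.1396]), np.float64(0.0397), 120, np.float64(0.1675), array([13, 16, 24, 20, 15, 14,  6, 12]))
scene cover4 (array([0.5615, 0.1382]), np.float64(0.0392), 100, np.float64(0.2583), array([16, 16, 20, 21, 15, 12,  0,  0]))
scene cover0 (array([ 0.5698, -0.1958]), np.float64(0.0392), 130, np.float64(0.0314), array([17, 17, 18, 19, 18, 17, 16,  8]))
side mouth0 (array([0.5609, 0.1411]), np.float64(0.0396), 167, np.float64(0.1674), array([21, 17, 21, 23, 16, 19, 25, 25]))
side mouth4 (array([0.5607, 0.1413]), np.float64(0.0395), 144, np.float64(0.1674), array([20, 16, 16,  8, 17, 18, 23, 26]))
side cover4 (array([0.5596, 0.141 ]), np.float64(0.0393), 130, np.float64(0.2579), array([22, 16,  4,  0, 15, 19, 25, 29]))
side cover0 (array([ 0.5688, -0.1938]), np.float64(0.0391), 85, np.float64(0.0315), array([11, 11,  2,  4, 12, 13, 17, 15]))
wrist1 (array([0.5616, 0.1431]), np.float64(0.0397), 338, np.float64(0.1682), array([39, 41, 41, 40, 43, 46, 44, 44]))
wrist2 (array([0.5614, 0.1432]), np.float64(0.0397), 345, np.float64(0.1682), array([42, 44, 39, 44, 39, 46, 43, 48]))
wrist3 (array([ 0.5691, -0.1923]), np.float64(0.0395), 274, np.float64(0.0319), array([35, 37, 33, 21, 32, 39, 36, 41]))
wrist4 (array([0.5599, 0.1424]), np.float64(0.0396), 318, np.float64(0.2586), array([64, 56, 55, 19,  0, 16, 56, 52]))
```

The three cameras agree within a millimetre on what is left from cover to mouth: about (+1.1, +0.8) mm and +0.03 rad in yaw. I correct that and descend to just above the rim.

Emit:
{"api": "move_arm", "payload": {
  "targets": [
    [[1,0.7,0,-0.006,0.005,0.03,-1],[0,0,-10,0,0,0,-1],[0,0,-12,0,0,0,-1],[0,0,-12,0,0,0,-1],[0,0,-8,0,0,0,-1],[0,0,-4,0,0,0,-1],[0,0,0,0,0,0,-1],[0,0,0,0,0,0,-1]]
  ]
}}

```text
time: 7.78
eef_pos: [0.561, 0.1402, 0.2145]
orientation: [-0.001, -0.224, 0.975, -0.0]
contact_force: [0.0, -0.2, -2.3]
gripper_width: 0.152
```

```bash
python3 st.py
```

```text
t 7.7833 pos [0.561  0.1402 0.2145] tz [-2.e-03 -9.e-04 -1.e+00] yaw 115.9 F [ 0.  -0.2 -2.3] T [-0.03  0.02  0.06] w 0.152 qd 0.01 j6 -1.9
```

Emit:
{"api": "move_arm", "payload": {
  "targets": [
    [[0,1.5,0,0.001,-0.002,0,-1],[0,0,0,0,0,0,-1],[0,0,-2,0,0,0,-1],[0,0,-2,0,0,0,-1],[0,0,-2,0,0,0,-1],[0,0,-1,0,0,0,-1],[0,0,0,0,0,0,-1],[0,0,0,0,0,0,-1]]
  ]
}}

```text
time: 8.45
eef_pos: [0.5624, 0.1421, 0.2091]
orientation: [0.002, -0.224, 0.975, -0.0]
contact_force: [0.6, 0.1, -2.5]
gripper_width: 0.155
```

```bash
python3 st.py
```

```text
t 8.45 pos [0.5624 0.1421 0.2091] tz [ 4.9e-03  7.0e-04 -1.0e+00] yaw 115.92 F [ 0.6  0.1 -2.5] T [-0.02  0.02 -0.01] w 0.155 qd 0.003 j6 -1.9
```

Emit:
{"api": "move_arm", "payload": {
  "targets": [
    [[-1.3,-0.3,0,0,0.004,0,-1],[0,0,0,0,0,0,-1],[0,0,0,0,0,0,-1],[0,0,-1,0,0,0,-1],[0,0,-1,0,0,0,-1],[0,0,-1,0,0,0,-1],[0,0,0,0,0,0,-1],[0,0,0,0,0,0,-1]]
  ]
}}

```text
time: 9.12
eef_pos: [0.5611, 0.1417, 0.206]
orientation: [0.0, -0.224, 0.975, 0.0]
contact_force: [-0.6, 0.8, -2.1]
gripper_width: 0.156
```

```bash
python3 st.py; python3 - <<'E'
from h import *
for n in ['scene','side']: shot(n,n+'5')
a=cv2.imread('pics/scene5.png')[60:240,340:480]; b=cv2.imread('pics/side5.png')[190:370,170:310]
cv2.imwrite('pics/z5.png',cv2.resize(np.hstack([a,b]),None,fx=2.8,fy=2.8,interpolation=cv2.INTER_CUBIC))
E
```

```text
t 9.1167 pos [0.5611 0.1417 0.206 ] tz [ 7.e-04  7.e-04 -1.e+00] yaw 115.91 F [-0.6  0.8 -2.1] T [ 0.03 -0.03 -0.01] w 0.156 qd 0.004 j6 -1.9
```

View pics/z5.png

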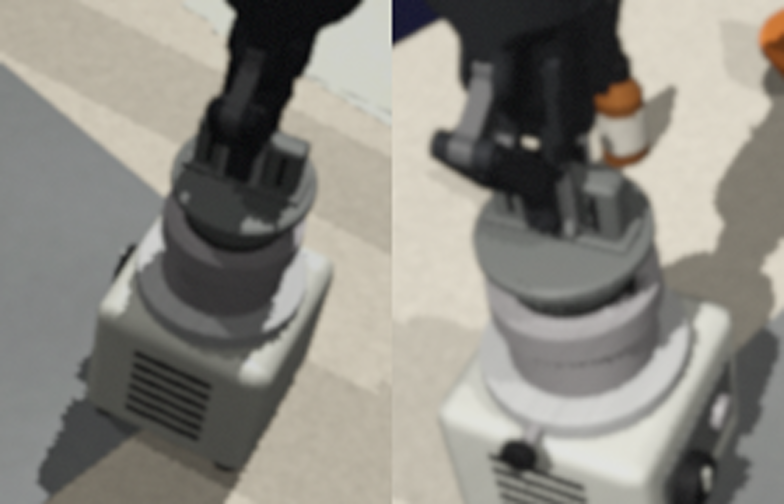

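The cover stands concentric over the collar and level in both views. I'll descend 1 mm per row and watch the force.

Emit:
{"api": "move_arm", "payload": {
  "targets": [
    [[0,0,-1,0,0,0,-1],[0,0,-1,0,0,0,-1],[0,0,-1,0,0,0,-1],[0,0,-1,0,0,0,-1],[0,0,-1,0,0,0,-1],[0,0,0,0,0,0,-1],[0,0,0,0,0,0,-1],[0,0,0,0,0,0,-1]]
  ]
}}

```text
time: 9.88
eef_pos: [0.5611, 0.1417, 0.2004]
orientation: [0.0, -0.224, 0.975, 0.0]
contact_force: [0.1, 0.1, -0.9]
gripper_width: 0.15
```

```bash
python3 st.py
```

```text
t 9.8833 pos [0.5611 0.1417 0.2004] tz [ 6.e-04  7.e-04 -1.e+00] yaw 115.91 F [ 0.1  0.1 -0.9] T [ 0.02 -0.04  0.04] w 0.15 qd 0.002 j6 -1.9
```

Emit:
{"api": "move_arm", "payload": {
  "targets": [
    [[0,0,-1,0,0,0,-1],[0,0,-1,0,0,0,-1],[0,0,-1,0,0,0,-1],[0,0,-1,0,0,0,-1],[0,0,-0.5,0,0,0,-1],[0,0,0,0,0,0,-1],[0,0,0,0,0,0,-1],[0,0,0,0,0,0,-1]]
  ]
}}

```text
time: 10.55
eef_pos: [0.5614, 0.1418, 0.1971]
orientation: [0.001, -0.224, 0.975, 0.0]
contact_force: [-1.1, -0.5, 1.7]
gripper_width: 0.154
```

```bash
python3 st.py
```

```text
t 10.55 pos [0.5614 0.1418 0.1971] tz [ 2.4e-03  9.0e-04 -1.0e+00] yaw 115.92 F [-1.1 -0.5  1.7] T [-0.06  0.17  0.05] w 0.154 qd 0.004 j6 -1.9
```

Emit:
{"api": "move_arm", "payload": {
  "targets": [
    [[0,0,-1,0,0,0,-1],[0,0,-1,0,0,0,-1],[0,0,-1,0,0,0,-1],[0,0,-1,0,0,0,-1],[0,0,0,0,0,0,-1],[0,0,0,0,0,0,-1],[0,0,0,0,0,0,-1],[0,0,0,0,0,0,-1]]
  ]
}}

```text
time: 11.22
eef_pos: [0.5614, 0.1418, 0.1941]
orientation: [0.002, -0.224, 0.975, 0.0]
contact_force: [-1.2, -0.2, 3.2]
gripper_width: 0.153
```

```bash
python3 st.py
```

```text
t 11.2167 pos [0.5614 0.1418 0.1941] tz [ 0.0035  0.0011 -1.    ] yaw 115.92 F [-1.2 -0.2  3.2] T [0.01 0.25 0.06] w 0.153 qd 0.017 j6 -1.9
```

Emit:
{"api": "move_arm", "payload": {
  "targets": [
    [[0,0,-1,0,0,0,-1],[0,0,-1,0,0,0,-1],[0,0,-1,0,0,0,-1],[0,0,0,0,0,0,-1],[0,0,0,0,0,0,-1],[0,0,0,0,0,0,-1],[0,0,0,0,0,0,-1],[0,0,0,0,0,0,-1]]
  ]
}}

```text
time: 11.88
eef_pos: [0.5614, 0.1418, 0.1916]
orientation: [0.002, -0.224, 0.975, 0.0]
contact_force: [-2.0, -0.0, 3.7]
gripper_width: 0.151
```

```bash
python3 st.py
```

```text
t 11.8833 pos [0.5614 0.1418 0.1916] tz [ 0.0041  0.0011 -1.    ] yaw 115.93 F [-2.  -0.   3.7] T [-0.01  0.34  0.01] w 0.151 qd 0.02 j6 -1.9
```

At h = 38 mm the force is what the seal alone would give, so the lugs have entered the notches. Continuing down.

Emit:
{"api": "move_arm", "payload": {
  "targets": [
    [[-0.3,0,-1,0,0.004,0,-1],[0,0,-1,0,0,0,-1],[0,0,-1,0,0,0,-1],[0,0,-1,0,0,0,-1],[0,0,-1,0,0,0,-1],[0,0,0,0,0,0,-1],[0,0,0,0,0,0,-1],[0,0,0,0,0,0,-1]]
  ]
}}

```text
time: 12.55
eef_pos: [0.5615, 0.1417, 0.1876]
orientation: [0.001, -0.224, 0.975, 0.0]
contact_force: [-1.2, -1.1, 5.9]
gripper_width: 0.145
```

```bash
python3 st.py
```

```text
t 12.55 pos [0.5615 0.1417 0.1876] tz [ 0.0016  0.0012 -1.    ] yaw 115.92 F [-1.2 -1.1  5.9] T [-0.    0.38  0.  ] w 0.145 qd 0.022 j6 -1.9
```

Emit:
{"api": "move_arm", "payload": {
  "targets": [
    [[0,0,-1,0,0.002,0,-1],[0,0,-1,0,0,0,-1],[0,0,-1,0,0,0,-1],[0,0,-1,0,0,0,-1],[0,0,-0.7,0,0,0,-1],[0,0,0,0,0,0,-1],[0,0,0,0,0,0,-1],[0,0,0,0,0,0,-1]]
  ]
}}

```text
time: 13.22
eef_pos: [0.5615, 0.1417, 0.1859]
orientation: [0.001, -0.224, 0.975, 0.0]
contact_force: [-1.6, 0.3, 6.3]
gripper_width: 0.149
```

```bash
python3 st.py
```

```text
t 13.2167 pos [0.5615 0.1417 0.1859] tz [ 0.002   0.0014 -1.    ] yaw 115.93 F [-1.6  0.3  6.3] T [-0.08  0.39  0.  ] w 0.149 qd 0.018 j6 -1.9
```

Emit:
{"api": "move_arm", "payload": {
  "targets": [
    [[0,0,-1.5,0,0.002,0,-1],[0,0,-1.5,0,0,0,-1],[0,0,-1.5,0,0,0,-1],[0,0,-1.5,0,0,0,-1],[0,0,-1,0,0,0,-1],[0,0,-0.5,0,0,0,-1],[0,0,-0.5,0,0,0,-1],[0,0,-0.5,0,0,0,-1]]
  ]
}}

```text
time: 13.88
eef_pos: [0.5615, 0.1418, 0.1827]
orientation: [0.002, -0.224, 0.974, 0.0]
contact_force: [-1.9, -0.0, 7.6]
gripper_width: 0.149
```

```bash
python3 st.py
```

```text
t 13.8833 pos [0.5615 0.1418 0.1827] tz [ 0.0041  0.0018 -1.    ] yaw 115.94 F [-1.9 -0.   7.6] T [-0.01  0.54  0.  ] w 0.149 qd 0.019 j6 -1.9
```

```bash
python3 - <<'E'
from m import *
for n in ['side','wrist']:
    p,d,P,K,W=shot(n,n+'6'); z=P[...,2]; r=np.hypot(P[...,0]-.5615,P[...,1]-.142)
    t=(r<.043)&(z>.165)&(z<.19); h=np.histogram(z[t],np.arange(.165,.19,.001)); print(n,h[0],np.median(z[t&(z>.17)]))
    k=t&(np.abs(z-np.median(z[t&(z>.17)]))<.004); A=np.c_[P[k][:,0]-.5615,P[k][:,1]-.142,np.ones(k.sum())]; print(np.linalg.lstsq(A,z[k],rcond=None)[0].round(4))
E
```

```text
side [ 34  38  41  41  30  35  34  47 120 328 484 247  59  68  63  19  17  15
  12  23  12  17  14  22] 0.17552159818945762
[ 0.0136 -0.0135  0.1758]
wrist [  46   64  166  144   66   49   46   59  202  843 3357 3969  595  169
  433  162   18   26   22   24   20   25   43   34] 0.1761006568309309
[-0.0021 -0.0047  0.1761]
```

The flange top is 8.0 mm over the mouth, so h is about 29.5 mm and the lugs are below the rim. Twisting clockwise with a light downward bias.

Emit:
{"api": "move_arm", "payload": {
  "targets": [
    [[0,0,-0.5,0,0.002,-0.03,-1],[0,0,-0.5,0,0,-0.04,-1],[0,0,-0.5,0,0,-0.04,-1],[0,0,-0.5,0,0,-0.04,-1],[0,0,-0.5,0,0,-0.04,-1],[0,0,-0.5,0,0,-0.04,-1],[0,0,-0.5,0,0,-0.03,-1],[0,0,-0.5,0,0,0,-1]]
  ]
}}

```text
time: 14.65
eef_pos: [0.5617, 0.1419, 0.1839]
orientation: [0.004, -0.091, 0.996, 0.0]
contact_force: [-1.6, -1.0, 7.3]
gripper_width: 0.152
```

```bash
python3 st.py
```

```text
t 14.65 pos [0.5617 0.1419 0.1839] tz [ 7.1e-03  9.0e-04 -1.0e+00] yaw 100.4 F [-1.6 -1.   7.3] T [-0.01  0.49  0.07] w 0.152 qd 0.009 j6 -1.62
```

It turned 15.5° freely with the lugs under the rim. Continuing.

Emit:
{"api": "move_arm", "payload": {
  "targets": [
    [[0,0,-1,0,0.006,-0.03,-1],[0,0,-0.8,0,0,-0.04,-1],[0,0,-0.8,0,0,-0.04,-1],[0,0,-0.8,0,0,-0.04,-1],[0,0,-0.8,0,0,-0.04,-1],[0,0,-0.8,0,0,-0.04,-1],[0,0,-0.8,0,0,-0.03,-1],[0,0,-0.5,0,0,0,-1]]
  ]
}}

```text
time: 15.32
eef_pos: [0.5618, 0.1422, 0.183]
orientation: [0.003, 0.045, 0.999, 0.0]
contact_force: [-2.0, -1.2, 5.8]
gripper_width: 0.151
```

```bash
python3 st.py
```

```text
t 15.3167 pos [0.5618 0.1422 0.183 ] tz [ 5.5e-03  4.0e-04 -1.0e+00] yaw 84.87 F [-2.  -1.2  5.8] T [-0.02  0.46 -0.04] w 0.151 qd 0.009 j6 -1.35
```

Emit:
{"api": "move_arm", "payload": {
  "targets": [
    [[0,0,-0.8,0,0.004,-0.03,-1],[0,0,-0.8,0,0,-0.03,-1],[0,0,-0.8,0,0,-0.03,-1],[0,0,-0.8,0,0,-0.02,-1],[0,0,-0.8,0,0,-0.02,-1],[0,0,-0.8,0,0,-0.02,-1],[0,0,-0.8,0,0,0,-1],[0,0,-0.5,0,0,0,-1]]
  ]
}}

```text
time: 15.98
eef_pos: [0.5618, 0.1423, 0.1829]
orientation: [0.003, 0.122, 0.993, 0.0]
contact_force: [-1.4, -0.5, 6.7]
gripper_width: 0.151
```

```bash
python3 st.py
```

```text
t 15.9833 pos [0.5618 0.1423 0.1829] tz [ 0.0064 -0.     -1.    ] yaw 75.98 F [-1.4 -0.5  6.7] T [-0.05  0.47  0.02] w 0.151 qd 0.005 j6 -1.2
```

That is 0.697 rad. I'll feel gently for the stop, then stop pressing down.

Emit:
{"api": "move_arm", "payload": {
  "targets": [
    [[0,0,-0.6,0,0,-0.015,-1],[0,0,-0.6,0,0,-0.015,-1],[0,0,-0.5,0,0,0,-1],[0,0,0.5,0,0,0,-1],[0,0,1,0,0,0,-1],[0,0,1,0,0,0,-1],[0,0,0.5,0,0,0,-1],[0,0,0,0,0,0,-1]]
  ]
}}

```text
time: 16.65
eef_pos: [0.5618, 0.1422, 0.1864]
orientation: [0.004, 0.137, 0.991, 0.0]
contact_force: [-1.3, -0.6, 5.6]
gripper_width: 0.149
```

```bash
python3 st.py
```

```text
t 16.65 pos [0.5618 0.1422 0.1864] tz [ 8.4e-03 -4.0e-04 -1.0e+00] yaw 74.27 F [-1.3 -0.6  5.6] T [-0.02  0.4   0.11] w 0.149 qd 0.001 j6 -1.17
```

Emit:
{"api": "move_arm", "payload": {
  "targets": [
    [[0,0,0.7,0,0,0.005,-1],[0,0,0.7,0,0,0,-1],[0,0,0.7,0,0,0,-1],[0,0,0.7,0,0,0,-1],[0,0,0.5,0,0,0,-1],[0,0,0.5,0,0,0,-1],[0,0,0,0,0,0,-1],[0,0,0,0,0,0,-1]]
  ]
}}

```text
time: 17.32
eef_pos: [0.5618, 0.1422, 0.1865]
orientation: [0.003, 0.135, 0.991, 0.0]
contact_force: [-0.1, 0.6, -2.1]
gripper_width: 0.151
```

```bash
python3 st.py
```

```text
t 17.3167 pos [0.5618 0.1422 0.1865] tz [ 5.1e-03 -2.0e-04 -1.0e+00] yaw 74.5 F [-0.1  0.6 -2.1] T [ 0.1   0.04 -0.08] w 0.151 qd 0.002 j6 -1.17
```

An upward pull is blocked at h of about 33 mm, so the lugs are in the pockets. Letting go.

Emit:
{"api": "move_arm", "payload": {
  "targets": [
    [[0,0,0,0,0,0,-0.6],[0,0,0,0,0,0,-0.4],[0,0,0,0,0,0,-0.2],[0,0,0,0,0,0,0.2],[0,0,0,0,0,0,0.6],[0,0,0,0,0,0,0.8],[0,0,0,0,0,0,0.8],[0,0,0,0,0,0,0.8]]
  ]
}}

```text
time: 17.98
eef_pos: [0.5622, 0.1424, 0.1881]
orientation: [0.004, 0.134, 0.991, 0.0]
contact_force: [0.5, -0.0, -0.5]
gripper_width: 0.904
```

```bash
python3 st.py
```

```text
t 17.9833 pos [0.5622 0.1424 0.1881] tz [ 7.7e-03 -2.0e-04 -1.0e+00] yaw 74.56 F [ 0.5 -0.  -0.5] T [ 0.06  0.01 -0.04] w 0.904 qd 0.002 j6 -1.17
```

Emit:
{"api": "move_arm", "payload": {
  "targets": [
    [[0,0,6,0,0.007,0,0.8],[0,0,12,0,0,0,0.8],[0,0,15,0,0,0,0.8],[0,0,18,0,0,0,0.8],[0,0,18,0,0,0,0.8],[0,0,12,0,0,0,0.8],[0,0,0,0,0,0,0.8],[0,0,0,0,0,0,0.8]]
  ]
}}

```text
time: 18.65
eef_pos: [0.5615, 0.1422, 0.2742]
orientation: [-0.001, 0.134, 0.991, -0.0]
contact_force: [0.1, -0.5, 0.3]
gripper_width: 0.902
```

```bash
python3 st.py; python3 - <<'E'
from m import *
for n in ['side','wrist','scene']:
    p,d,P,K,W=shot(n,n+'7'); z=P[...,2]; r=np.hypot(P[...,0]-.5615,P[...,1]-.142)
    t=(r<.043)&(z>.174)&(z<.186); zm=np.median(z[t]); w=(r<.045)&(z>.208)&(z<.219)
    pts=P[w][:,:2]; e,V=np.linalg.eigh(np.cov(pts.T)) 
    k=t&(abs(z-zm)<.003); A=np.c_[P[k][:,0]-.5615,P[k][:,1]-.142,np.ones(k.sum())]
    print(n,'flange z',zm,np.linalg.lstsq(A,z[k],rcond=None)[0].round(4),'wing z',np.median(z[w]),pts.mean(0),np.degrees(np.arctan2(V[1,1],V[0,1])))
    Q=P[t]; cs,_=cv2.findContours(k.astype(np.uint8),cv2.RETR_EXTERNAL,cv2.CHAIN_APPROX_NONE); q=np.vstack(cs)[:,0]; Q=P[q[:,1],q[:,0]]; Q=Q[np.hypot(Q[:,0]-.5615,Q[:,1]-.142)>.036]; print(circ(Q))
E
```

```text
t 18.65 pos [0.5615 0.1422 0.2742] tz [-2.7e-03 -3.0e-04 -1.0e+00] yaw 74.56 F [ 0.1 -0.5  0.3] T [ 0.03 -0.   -0.07] w 0.902 qd 0.032 j6 -1.17
side flange z 0.17917906161058664 [ 0.0047 -0.0029  0.1792] wing z 0.21334949536353603 [0.5588829  0.14330262] 164.44904214637356
(array([0.56155525, 0.14176602]), np.float64(0.03923931639041305))
wrist flange z 0.179915352657583 [ 0.0011 -0.0005  0.1799] wing z 0.2141455465633557 [0.55997937 0.14411936] 164.08890601226076
(array([0.56196219, 0.14363604]), np.float64(0.03944966894795717))
scene flange z 0.1794988650912136 [-0.0022  0.0025  0.1795] wing z 0.2135093769822528 [0.56460623 0.13784653] 164.41073258877353
(array([0.56259236, 0.13990805]), np.float64(0.0390278164139477))
```

View pics/side7.png

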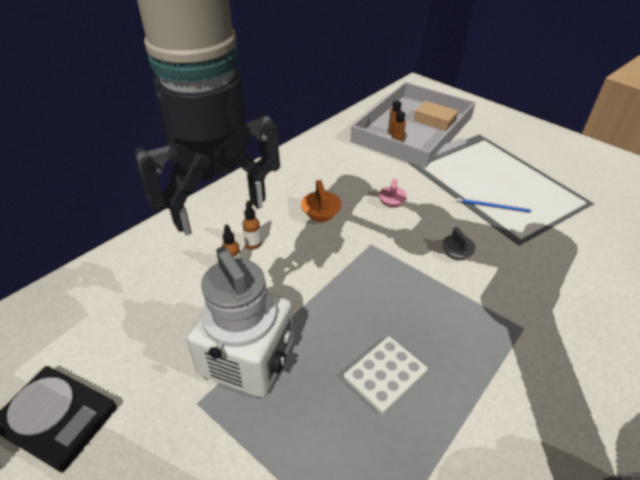

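View pics/wrist7.png

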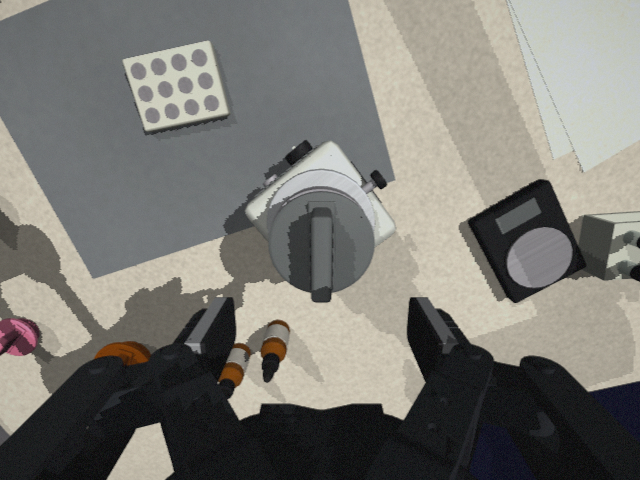

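The cover sits level on the collar at (322,240) in the wrist view, with the gripper clear. The flange is 11.7–11.9 mm over the mouth, so the wing grip is at about 33.3 mm, and it is centred within about 1 mm in every camera. Bottles and plate are where they were. Handing in.

```bash
python3 -c "
from rig import order; print(order.sign_off())"
```

```text
the job is handed in; nothing more can be done
None
```

The cover is locked in the mill's collar and let go, and I handed the job in at about 19 s of the 64 s allowed; sign-off gave no verdict.

- **Fitting:** I found the notch line by sight, at 25.8° to world x. The lugs went into the notches on the first descent and I pressed down to about 29.5 mm grip height. A clockwise turn of about 0.72 rad brought the cover to its stop.
- **Lock check:** a gentle upward pull was blocked at about 33 mm grip height, so I took the lugs to be in the pockets.
- **Force:** wrist readings at the end of each move stayed below 8 N. I did not measure the contact force between cover and mill itself.
- **Last check, after letting go:** all three cameras put the grip 33.2–33.5 mm above the mouth. They showed the cover within about 1 mm of centre and level within about 0.006 rad.
- **Bottles and spot plate:** they looked untouched in the last pictures. I did not measure their positions again.
- **Disagreements:** the cameras' absolute positions differed by up to about 3.5 mm in y, so I used shifts measured within each camera. For the last shift onto the mouth they still differed by about 1 mm, and I took the average. The first grip offset I worked out differed by 1.7 mm from the one I measured in the hand.

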